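# Sort the loose caps and the filter off the lens turntable

## Task

Sort the three small round pieces lying loose on the turntable: both lens caps go into the wide ceramic cup, and the clear glass filter goes into the empty compartment of the clear filter case, set down gently (not dropped) to lie flat beside the filter already there. Once the filter is in, shut the case's lid fully. Leave the two lenses and the blower standing where they are on the turntable.

Things in the scene. Friction and masses are not known exactly. Their poses are not given: they have to be found in the camera images.
- turntable: Lazy susan of white plastic: plain round plate 300 mm across, top 24 mm above the shelf, turning stiffly (0.12 N m) about its upright axis. Origin: on the axis, at shelf height. About 105 mm from the axis, some 72 degrees apart and in varying order, stand the two lenses and the three loose pieces; the blower is in the middle.
- filter: Glass lens filter lying flat: a thin black metal ring with a clear pane one can see through, 54 mm across, 8 mm thick, 22 g. Origin: centre of its underside, z axis up through its top face.
- cased_filter: Another filter, exactly like the first, that already lies flat in one compartment (either one) of the case and stays there. Origin: centre of its underside, z axis up through its top face.
- felt_pad: Thin round pad of pale felt, 58 mm across and 1 mm thick, fixed, so soft that it adds no height, in the middle of the floor of the compartment that is empty; the filter is laid over it. Origin: centre of its underside, 4 mm above the shelf.
- front_cap: Front lens cap lying flat: a solid black plastic disc 55 mm across, 9 mm thick, with two grey pinch pads on its top, 15 g. Origin: centre of its underside, z axis up through its top face.
- rear_cap: Rear (mount) lens cap lying closed side up: a solid black plastic cap with a ribbed skirt and a grey ring on its top, 58 mm across, 21 mm tall, 20 g. Origin: centre of its underside, z axis up through its top face.
- lens_tall: Camera lens standing upright on the turntable, black barrel 68 mm across, 84 mm tall, with dark glass in its top; to be left alone. Origin: centre of its underside.
- lens_short: Shorter camera lens standing upright on the turntable, black barrel 66 mm across, 50 mm tall; to be left alone. Origin: centre of its underside.
- blower: Dark rubber dust blower standing upright in the middle of the turntable: bulb 55 mm across, 70 mm tall, thin nozzle up to 126 mm; to be left alone. Origin: centre of its underside.
- case: Open clear plastic filter case, fixed to the shelf: 120 mm along its x, 168 mm along its y, 16 mm tall, walls 4 mm thick, grey felt floor 4 mm above the shelf. A divider 4 mm thick along x at y = 0, as tall as the walls, makes two equal compartments. Origin: centre of its underside; its front (-x) faces roughly to the robot, its lid is hinged along its far (+x) edge.
- bay_left (a point): Centre of the floor of the case's +y compartment, which is 112 mm along the case's x and 78 mm along its y, and 12 mm deep. It lies at x = 0, y = +41 mm, z = 4 mm in the case's frame; its axes are those of the case.
- bay_right (a point): Centre of the floor of the case's -y compartment, of the same size, at x = 0, y = -41 mm, z = 4 mm in the case's frame.
- case_lid (a joint): Angle of the case's lid in rad: 0 fully shut, flat on the case; 1.57 upright; more leans away from the robot, to a stop at 2.0. It starts at 1.65 to 1.95. A stiff hinge (0.06 N m) holds it wherever it is left, so it must be pushed all the way down, with about 1 N near its free edge. Clear plate, 120 mm from hinge to free edge, 168 mm wide, 4 mm thick.
- lid_hinge (a point): Point in the middle of the lid's hinge line, at x = +60 mm, y = 0, z = 16.5 mm in the case's frame; the lid's underside passes through it and the hinge line runs along the case's y axis. Its axes are those of the case.
- lid_edge (a point): Middle of the lid's free edge, 120 mm from the hinge, half-way through the lid's thickness; moves with the lid. A tab 34 mm wide, 4 mm thick, juts 8 mm past the edge here.
- cup: Wide straight-sided white ceramic cup standing loose on the shelf, 128 mm across and 62 mm tall, walls 5 mm, inner floor 6 mm above the shelf, with a handle at its +y side reaching 37 mm past the wall; 380 g. One spare lens cap lies in it already and stays there. Origin: centre of its underside, z axis up.
- cup_in (a point): Centre of the cup's inner floor.
Things that resemble listed ones, but are neither listed nor needed, are in the scene too. Leave any red look-alike of the case alone. Leave any pink look-alike of the front_cap alone.

How it is judged (in metres and radians):
At the end, for the whole second after the job is handed in: One filter flat (0.12 rad) on the floor of each compartment (underside below 8 mm in the case), lid shut (below 0.05 rad), both caps in the cup (centre within 50 mm of its axis, underside below 58 mm; rim at 62), cup upright (0.1 rad), pieces and cup at rest (below 0.03 m/s) (((x of filter in the frame of case between -0.034 and 0.034 m and y of filter in the frame of case between 0.024 and 0.06 m and z of each of filter, cased_filter in the frame of case below 0.008 m and angle between each of filter, cased_filter's own z axis and vertical below 0.12 rad and x of cased_filter in the frame of case between -0.034 and 0.034 m and y of cased_filter in the frame of case between -0.06 and -0.024 m) or (x of filter in the frame of case between -0.034 and 0.034 m and y of filter in the frame of case between -0.06 and -0.024 m and z of each of filter, cased_filter in the frame of case below 0.008 m and angle between each of filter, cased_filter's own z axis and vertical below 0.12 rad and x of cased_filter in the frame of case between -0.034 and 0.034 m and y of cased_filter in the frame of case between 0.024 and 0.06 m)) and value of joint case_lid below 0.05 rad and horizontal distance between each of front_cap, rear_cap and cup_in below 0.05 m and z of front_cap in the frame of cup between 0 and 0.058 m and z of rear_cap in the frame of cup between 0 and 0.058 m and angle between cup's own z axis and vertical below 0.1 rad and linear speed of each of filter, cased_filter, front_cap, rear_cap, cup below 0.03 m/s); the robot touches nothing.
It fails at once if the filter is dropped into the case (it moves faster than 0.6 m/s within 20 mm of the case's underside) ((x of filter in the frame of case between -0.06 and 0.06 m and y of filter in the frame of case between -0.084 and 0.084 m and z of filter in the frame of case below 0.02 m and linear speed of filter above 0.6 m/s)).
It fails at once if a lens or the blower is tipped by more than 0.3 rad or shifted by more than 40 mm (angle between any of lens_tall, lens_short, blower's own z axis and vertical above 0.3 rad or distance of any of lens_tall, lens_short, blower from where it was at the start of the episode above 0.04 m).
It also fails if it takes over 72 s, if anything falls off the work surface, if the arm or the gripper's body presses on something with over 40 N, if the wrist force passes 120 N, or if a joint passes its speed limit or range.

## Robot

A 6-joint arm with a two-finger parallel gripper is mounted at the origin on the work surface. World frame = base frame: x ahead of the robot, y to its left, z up, the work surface at z = 0. Lengths are in mm, angles in rad, forces in N, time in s.
With the tool pointing down it reaches from about 350 to 975 mm from the base axis. Payload 7.1 kg.
Tool frame: the origin (TCP) lies midway between the tips of the shut fingers; the grasp point (between the pads) lies 19 mm behind it (ctrl.tcp_to_grasp is the distance from the TCP to the grasp point, in mm); z points along the fingers, y is the line along which they close (so a half turn about z gives the same grasp; the last joint's range is limited). The gripper opens to 88 mm and grips with 3 to 60 N. Pads are 20 mm wide; open, the fingers measure 115 mm over their backs; the gripper's body (75 mm by 178 mm) begins 61 mm behind the grasp point.
Start: joints at [-1.332, 0.423, 1.63, -0, 1.089, -0.019], TCP at [159.365, -604.324, 222.675] pointing down, gripper open.
Joint ranges: [-3, 3], [-0.9, 2.11], [0.09, 2.58], [-1.31, 4.45], [0.11, 2.69], [-2.54, 2.54]. Speed limits (rad/s): [2.39, 2.39, 3.01, 3.14, 3.14, 3.14].

## Interface

Orientations are given as a rotation vector (axis times angle).
In Python, from workcell import get_obs, cams, ticket, boxes_of, ctrl gives the robot as it stands.
- The arm moves only by the shell command python3 -m creep 'ROWS' [OPENING]. ROWS is JSON, one flat list of numbers, 4 for each row, row after row: the shift along the world's x, y, z in m, then the turn about the world's z in rad. In form: [tx, ty, tz, spin, tx, ty, tz, spin, ...]. A call has 1 to 10 rows; each row is the pose to reach, as a shift and turn from the pose commanded when the call began; what a row does not reach only later rows make up. A row lasts 1/12 s, in which the tool goes at most 41.7 mm and 7.16 degrees, less where a joint would pass 70% of its speed; a pose out of reach is approached as far as the arm can. A call with a gripper value outside its range is refused whole. OPENING is the opening, from 0 (shut) to 1 (fully open), set as the call begins (- or left out, the last holds). The fingers move at their own pace and stop on an object; the grip force is fixed at half the most. Time passes only in rows, so rows that repeat a pose let the fingers close. It gives the time, the measured TCP pose, the force, the opening and the grip force at its end, in the units of the state.
- get_obs(): the state, without advancing time (a new reading comes with each control period).
- cams.get_image(name): name is "scene" or "top" or "wrist"; returns (picture, depth): 480x640x3 uint8, red, green, blue; 480x640 float32, mm along the optical axis (not along the pixel's ray), 0 where there is no reading.
- cams.get_calibration(name): a dict with "mtx" (3x3 intrinsics, pixels), "R" (3x3) and "t" (3): a world point X has camera coordinates R X + t; the wrist camera has in their place "mount" (4x4, takes a point from camera to tool coordinates, whose origin is the TCP and whose axes are the flange's). Camera axes: x right, y down, z forward; pixel columns grow to the right and rows downward; lengths in mm; the calibration is good to about 2 mm. A picture is of the moment at which its call begins: read the wrist's pose just before it. get_calibration takes no time and is no camera call.
- ticket.close_job(): hands the job in; it is judged then, once.
Trained networks look in the newest picture that a camera, given by its name, has taken for a name from the list of things; names that differ only in an ending like _2 or _b are one class to them, and where a whole thing is asked for, a point or a joint stands for the part that bears it (a point fixed in the world has none). Each returns a list of dicts, best first, with "score" (0 to 1); they miss things now and then, are a little off and sometimes report something else, mostly with a low value. They report only what shows in the picture. A call takes as long as a camera call. They do not tell look-alikes from the thing itself.
- boxes_of(camera, target): "centre" ([column, row] in pixels, amid what is visible of it).
The state is a dict: "t": time; "qpos": joint angles; "qvel": joint speeds; "joint_torque": joint torques, N m; "ee_pos": TCP position; "orientation": TCP orientation; "ft_force": force on the tool from outside, world axes, zero at the start; "moment": the same for the moment, N m; "width": finger opening in mm; "grasp_force": force on a finger pad.
Only numpy, scipy, OpenCV 4.12 (cv2) and the standard library are available. Lean on these libraries where they do the work, as an engineer would, in place of code of your own. Each camera call takes 0.05 s, during which the arm holds its last target. There are 200 camera calls.

## Working session

There is one attempt and no reset: what is moved stays moved. The work goes in short steps, Python scripts to look and compute and a shell command to move; the robot and the scene stay as the last step left them, time stands still between calls to the robot, and variables do not carry over. Pictures are saved under pics/ and viewed, at most 10 in all, crops included, and the job is handed in when it is done.

```bash
mkdir -p pics; ls; cat > h.py <<'E'
import numpy as np, cv2
from workcell import get_obs, cams, ticket, boxes_of, ctrl
from scipy.spatial.transform import Rotation as Rn
def shot(name):
    o=get_obs(); im,d=cams.get_image(name); c=cams.get_calibration(name); K=np.array(c["mtx"])
    if "R" in c: R=np.array(c["R"]);t=np.array(c["t"]).ravel(); Rcw=R.T; p=-R.T@t
    else:
        M=np.array(c["mount"]); Rt=Rn.from_rotvec(o["orientation"]).as_matrix()
        Rcw=Rt@M[:3,:3]; p=Rt@M[:3,3]+np.array(o["ee_pos"])
    return im,d,K,Rcw,p
def ray(K,Rcw,uv): return Rcw@np.linalg.inv(K)@np.array([uv[0],uv[1],1.])
def onz(K,Rcw,p,uv,z):
    r=ray(K,Rcw,uv); return p+r*(z-p[2])/r[2]
def dep(d,K,Rcw,p,uv):
    u,v=int(round(uv[0])),int(round(uv[1])); w=d[max(v-2,0):v+3,max(u-2,0):u+3]; w=w[w>0]
    return p+ray(K,Rcw,uv)*np.median(w) if w.size else None
def tri(a,b):  # (p,ray) pairs
    A=[];B=[]
    for p,r in (a,b):
        r=r/np.linalg.norm(r); P=np.eye(3)-np.outer(r,r); A.append(P);B.append(P@p)
    return np.linalg.lstsq(np.vstack(A),np.hstack(B),rcond=None)[0]
def save(n,im): cv2.imwrite("pics/"+n+".png",im[:,:,::-1])
E
python3 - <<'E'
from h import *
print(get_obs())
names="turntable filter cased_filter felt_pad front_cap rear_cap lens_tall lens_short blower case bay_left lid_edge cup".split()
for c in ("scene","top"):
    im,d,K,R,p=shot(c); save(c+"0",im); print(c,"cam",p.round())
    for n in names:
        for b in boxes_of(c,n)[:3]:
            x=dep(d,K,R,p,b["centre"]); print(n,np.round(b["centre"]),round(b["score"],2),None if x is None else x.round())
E
```

```text
pics
{'t': 0.0, 'qpos': array([-1.33202336e+00,  4.23850022e-01,  1.63071879e+00,  8.26554519e-06,
        1.08858698e+00, -1.90049275e-02]), 'qvel': array([-2.66427883e-04, -7.65660855e-05, -4.65427251e-04,  3.84569238e-05,
       -1.47214030e-03,  4.80155757e-04]), 'joint_torque': array([ 9.66374173e-04, -5.44623077e+01, -2.73666143e+01,  6.45233877e-02,
        2.27008830e-02, -1.38972964e-04]), 'ee_pos': array([ 159.2211761 , -603.78536868,  221.8846545 ]), 'orientation': array([-3.11399327e+00, -4.03590615e-01,  2.57706759e-04]), 'ft_force': array([-0.5476938 ,  0.14665797, -0.30739269]), 'moment': array([-0.01860041, -0.00292172, -0.02315287]), 'grasp_force': 0.0, 'width': 87.50579121781115}
scene cam [1477.  -39.  965.]
turntable [290. 253.] 0.66 [596. -25.  22.]
filter [246. 227.] 0.75 [ 498. -129.   28.]
cased_filter [328. 239.] 0.45 [579.  72.  45.]
front_cap [313. 339.] 0.76 [838.  10.   9.]
front_cap [301. 272.] 0.75 [667.  -1.  33.]
rear_cap [327. 239.] 0.96 [579.  69.  45.]
lens_tall [250. 247.] 0.97 [ 643. -115.  103.]
lens_short [297. 206.] 0.56 [478.   2.  68.]
case 
[... 523 characters left out ...]
. -114.  105.]
front_cap [323. 144.] 0.79 [837.  14.   9.]
front_cap [322. 216.] 0.78 [666.  13.  33.]
rear_cap [293. 269.] 0.8 [549.  73.  47.]
rear_cap [190. 316.] 0.37 [444. 301.   8.]
lens_tall [384. 233.] 0.95 [ 620. -114.  104.]
lens_short [332. 309.] 0.61 [465. -10.  71.]
lens_short [170. 298.] 0.55 [482. 346.  11.]
blower [345. 270.] 0.84 [544. -36.  94.]
blower [151. 314.] 0.2 [447. 388.   5.]
case [170. 296.] 0.64 [487. 345.  12.]
bay_left [170. 294.] 0.67 [491. 346.   8.]
bay_left [185. 183.] 0.63 [740. 322.  21.]
bay_left [150. 314.] 0.26 [448. 391.   5.]
lid_edge [161. 270.] 0.97 [538. 338. 107.]
lid_edge [184. 184.] 0.62 [738. 325.  21.]
cup [493. 320.] 0.59 [ 447. -360.   14.]
```

View pics/top0.png

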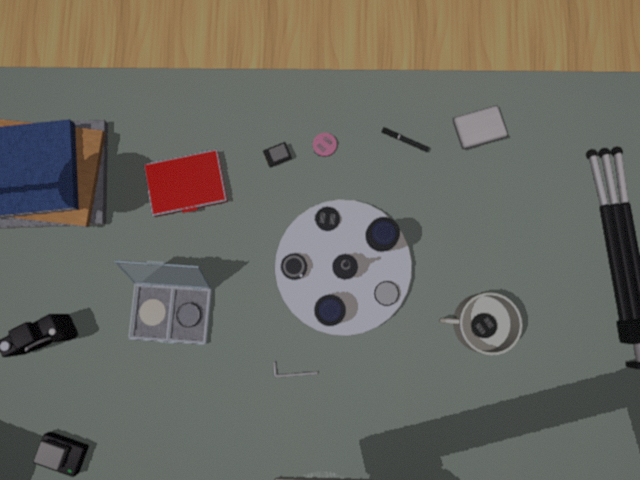

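View pics/scene0.png

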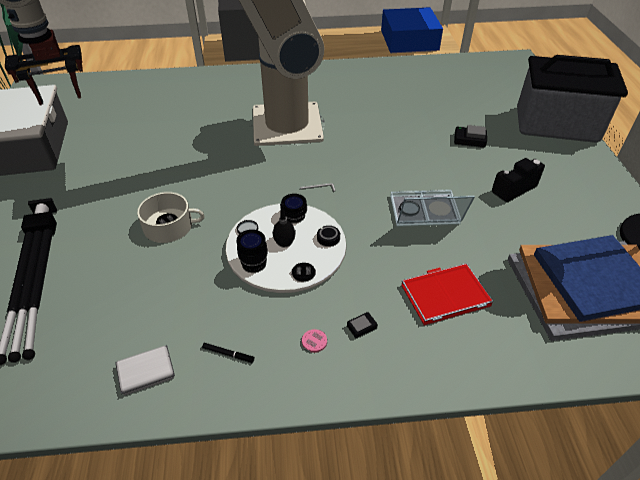

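The top view (up = +x, left = +y) shows these things:
- **Turntable, around (344,267):** clear filter (386,293), front cap with grey pads (327,218) and ribbed rear cap with ring (293,266). The tall lens is at (382,234), the short lens at (330,309) and the blower at (345,265).
- **Case:** the clear one is at (170,313), with its lid up along the row 265 edge. The cased filter is at (188,315) and the felt pad at (152,313).
- **Cup:** at (490,323), with the spare cap at (484,325).

Possible mix-ups:
- **Front cap:** the pink disc (323,144) and the spare cap in the cup (484,325) look similar. I choose (327,218).
- **Filter:** the cased filter (188,315) and the felt pad (152,313) look similar. I choose (386,293).
- **Case:** the red case (187,183) looks similar. I choose the clear one.

Next I'll make rectified close crops to measure these and check the choices.

```bash
python3 - <<'E'
from h import *
S={c:shot(c) for c in("top","scene")}
def ortho(c,ctr,z,half,n):
    im,d,K,R,p=S[c]; i,j=np.meshgrid(np.arange(n),np.arange(n))
    s=2*half/n; X=ctr[0]+half-(j+.5)*s; Y=ctr[1]+half-(i+.5)*s
    P=np.stack([X,Y,np.full_like(X,z)],-1)-p; q=P@R@K.T
    return cv2.remap(im,(q[...,0]/q[...,2]).astype('f4'),(q[...,1]/q[...,2]).astype('f4'),cv2.INTER_LINEAR)
det={}
for n in "filter front_cap rear_cap lens_tall lens_short blower cup cased_filter felt_pad lid_edge".split():
    r=[]
    for c in S:
        im,d,K,R,p=S[c]
        bs=boxes_of(c,n)
        if n=="front_cap": bs=[b for b in bs if onz(K,R,p,b["centre"],33)[0]<760]
        if n=="lid_edge": bs=[b for b in bs if onz(K,R,p,b["centre"],100)[0]<640]
        if bs: r.append((p,ray(K,R,bs[0]["centre"]))); print(n,c,np.round(bs[0]["centre"],1),end=' ')
    print("tri",tri(*r).round(1) if len(r)==2 else None, "top@z", [onz(S["top"][2],S["top"][3],S["top"][4],boxes_of("top",n)[0]["centre"],z).round(1)[:2] for z in(33,45)] if boxes_of("top",n) else None)
print(np.array(cams.get_calibration("wrist")["mount"]).round(2).tolist())
row=[ortho("top",c,z,h,200) for c,z,h in(((500,-127),32,50),((666,8),33,50),((551,72),45,50),((447,-355),62,100))]
low=[ortho("top",(447,345),16,100,400),ortho("scene",(447,345),16,100,400)]
M=np.vstack([np.hstack(row),np.hstack(low)]).copy()
for x in range(4): cv2.drawMarker(M,(100+200*x,100),(255,0,255),0,10,1)
for x in(200,600): cv2.drawMarker(M,(x,400),(255,0,255),0,10,1)
save("crop1",M)
E
```

```text
filter top [386.7 294.6] filter scene [246.5 226.8] tri [ 497.4 -128.9   27.3] top@z [array([ 497.3, -128.4]), array([ 496.9, -127. ])]
front_cap top [325.7 217.4] front_cap scene [303.5 272.9] tri [665.    4.4  25.8] top@z [array([663.7,   5.1]), array([661.5,   5. ])]
rear_cap top [293.2 269.2] rear_cap scene [327.8 235.2] tri [549.1  73.9  28.4] top@z [array([548.8,  73.7]), array([547.8,  72.9])]
lens_tall scene [252.6 247.2] tri None top@z None
lens_short top [330.2 309.6] lens_short scene [294.5 206.6] tri [463.4  -5.3  54.5] top@z [array([463.3,  -7.7]), array([463.3,  -7.6])]
blower top [344.6 269.8] blower scene [284.8 230.8] tri [547.7 -34.7  53. ] top@z [array([549.2, -37.6]), array([548.3, -37.2])]
cup top [492.3 317.1] cup scene [166.2 214.2] tri [ 453.5 -338.2   51.5] top@z [array([ 453.3, -352.5]), array([ 453.4, -348.6])]
cased_filter top [169.  294.2] tri None top@z [array([490.4, 341.4]), array([490.1, 337.7])]
felt_pad top [151.2 312.3] tri None top@z [array([450.9, 377.9]), array([451.1, 373.7])]
lid_edge top [159.8 272.5] lid_edge scene [437.5 206.9] tri [533.6 347.3  84.7] top@z [array([739. , 319.2]), array([736. , 315.7])]
[[-0.0, -0.96, -0.27, 74.53], [1.0, -0.0, -0.0, -0.22], [0.0, -0.27, 0.96, -160.58], [0.0, 0.0, 0.0, 1.0]]
```

View pics/crop1.png

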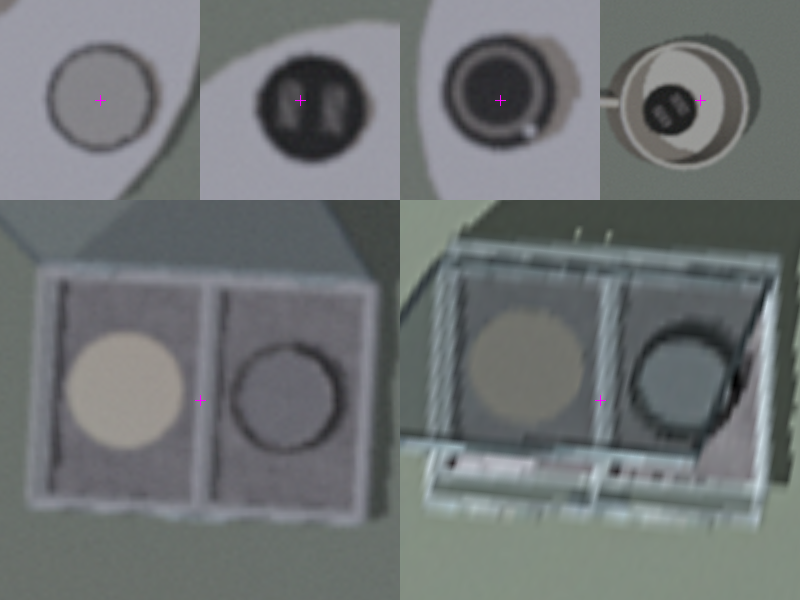

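The crops confirm the choices: a clear pane in a ring (filter), two grey pads (front cap) and a ribbed cap with a ring (rear cap).

| Thing | Position (mm) | Notes |
|---|---|---|
| Filter | (501.5, -128) | |
| Front cap | (662.5, 1.5) | |
| Rear cap | (555.5, 72.5) | |
| Cup | (442, -339) | |
| Case | (450, 343.7) | yaw -3.35°, sides 168 × 121 mm as given |
| Left bay (empty) | (452, 385) | |

I'll start with the filter, closing along -45° so the gripper body misses the tall lens and the nozzle.

```bash
python3 -m creep '[0.03,0.04,0,0.1,0.07,0.09,0,0.2,0.1,0.13,0,0.3,0.13,0.17,0,0.4,0.15,0.21,0,0.5,0.18,0.25,0,0.52,0.2,0.28,0,0.52,0.23,0.32,0,0.52,0.26,0.36,0,0.52,0.28,0.39,0,0.52]' 0.8; python3 -c "
from h import *
o=get_obs();print(o['ee_pos'],o['orientation'],o['qpos'])"
```

```text
t: 4.73
ee_pos: [403.5, -264.6, 223.0]
orientation: [2.907, 1.19, 0.001]
ft_force: [1.1, -0.7, -0.3]
width: 70.3
grasp_force: 0.0
[ 403.54386406 -264.60405162  223.02919774] [2.90650317e+00 1.19048292e+00 7.99095313e-04] [-6.05052837e-01  2.12320309e-01  1.93742902e+00  3.29991314e-05
  9.90952963e-01  1.88228170e-01]
```

```bash
python3 -m creep '[0,0,0,0,0,0,0,0]'
```

```text
t: 4.9
ee_pos: [403.7, -264.6, 222.9]
orientation: [2.904, 1.198, 0.0]
ft_force: [0.3, -0.5, -0.8]
width: 70.1
grasp_force: 0.0
```

```bash
python3 -m creep '[0.02,0.03,-0.01,0,0.045,0.06,-0.03,0,0.07,0.095,-0.05,0,0.09,0.12,-0.075,0,0.098,0.1365,-0.093,0,0.098,0.1365,-0.093,0,0.098,0.1365,-0.093,0,0.098,0.1365,-0.093,0]'; python3 - <<'E'
from h import *
im,d,K,R,p=shot("wrist"); save("w1",im); print(p)
for b in boxes_of("wrist","filter")[:2]: print(b,onz(K,R,p,b["centre"],32),dep(d,K,R,p,b["centre"]))
E
```

```text
t: 5.57
ee_pos: [500.3, -131.2, 129.9]
orientation: [2.907, 1.19, -0.0]
ft_force: [-0.5, 0.6, 0.8]
width: 70.2
grasp_force: 0.0
[553.7113393  -79.14701605 290.48490791]
{'centre': [318.0, 236.1], 'score': 0.86} [ 500.92703322 -125.48235187   32.        ] [ 500.00997595 -126.28736684   27.50916771]
```

View pics/w1.png

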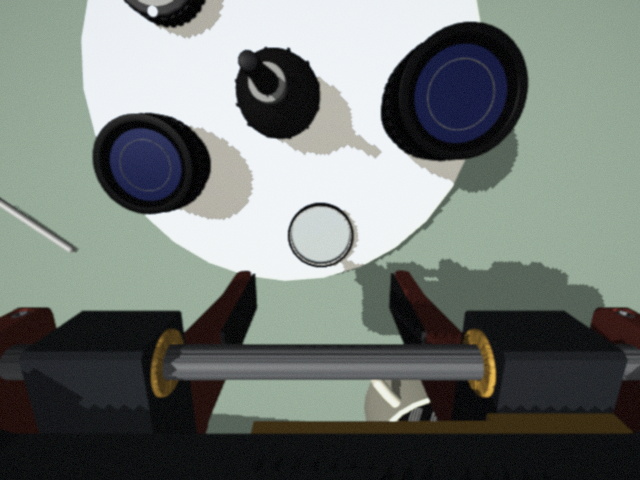

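The wrist view shows the filter at (321,235), i.e. (501.5,-127), between the open fingers. The tall lens is at (455,95), the short lens at (150,163) and the nozzle at (250,62), all clear.

```bash
python3 -m creep '[0,0.001,-0.03,0,0,0.001,-0.06,0,0,0.001,-0.085,0,0,0.001,-0.098,0,0,0.001,-0.1035,0,0,0.001,-0.1035,0,0,0.001,-0.1035,0]'; python3 -m creep '[0,0,0,0,0,0,0,0,0,0,0,0,0,0,0,0,0,0,0,0]' 0.45
```

```text
t: 6.25
ee_pos: [501.1, -129.7, 27.1]
orientation: [2.907, 1.189, 0.002]
ft_force: [-0.2, -0.1, -0.2]
width: 69.9
grasp_force: 0.0
t: 6.67
ee_pos: [501.3, -129.0, 27.2]
orientation: [2.906, 1.191, 0.002]
ft_force: [-2.4, -1.6, 6.7]
width: 52.7
grasp_force: 30.0
```

```bash
python3 -m creep '[0,0,0.02,0,0,0,0.05,0,0,0,0.09,0,0,0,0.13,0,0,0.02,0.155,0.1,0,0.055,0.155,0.22,-0.01,0.095,0.155,0.34,-0.02,0.135,0.155,0.46,-0.025,0.175,0.155,0.58,-0.03,0.215,0.155,0.7]'; python3 -m creep '[-0.005,0.04,0,0.03,-0.01,0.08,0,0.03,-0.015,0.12,0,0.03,-0.02,0.16,0,0.03,-0.025,0.2,0,0.03,-0.03,0.24,0,0.03,-0.03,0.27,0,0.03,-0.03,0.29,0,0.03,-0.03,0.298,0,0.03,-0.03,0.298,0,0.03]';python3 -m creep '[0,0,0,0,0,0,0,0]'
```

```text
t: 7.5
ee_pos: [469.7, 87.9, 181.7]
orientation: [2.316, 2.122, 0.001]
ft_force: [0.9, -0.2, -0.6]
width: 52.8
grasp_force: 30.0
t: 8.33
ee_pos: [440.3, 385.6, 181.2]
orientation: [-2.288, -2.153, -0.001]
ft_force: [-0.4, -0.5, -0.2]
width: 53.0
grasp_force: 30.0
t: 8.5
ee_pos: [440.5, 382.8, 181.0]
orientation: [2.291, 2.149, -0.002]
ft_force: [-0.4, -0.4, -0.7]
width: 52.6
grasp_force: 30.0
```

```bash
python3 - <<'E'
from h import *
im,d,K,R,p=shot("wrist"); save("w2",im); print(p,get_obs()["ee_pos"])
for n,z in(("felt_pad",5),("cased_filter",12),("case",16)):
  for b in boxes_of("wrist",n)[:2]: print(n,b,onz(K,R,p,b["centre"],z))
n=500;half=125;i,j=np.meshgrid(np.arange(n),np.arange(n)); s=2*half/n
X=450+half-(j+.5)*s;Y=345+half-(i+.5)*s
q=(np.stack([X,Y,X*0+16],-1)-p)@R@K.T
O=cv2.remap(im,(q[...,0]/q[...,2]).astype('f4'),(q[...,1]/q[...,2]).astype('f4'),1).copy()
# expected outline
a=np.deg2rad(-3.35); A=np.array([[np.cos(a),-np.sin(a)],[np.sin(a),np.cos(a)]])
c=(np.array([[60,84],[60,-84],[-60,-84],[-60,84]])@A.T)+[450,343.7]
pts=np.stack([250-(c[:,1]-345)*2,250-(c[:,0]-450)*2],1).astype(int); cv2.polylines(O,[pts],True,(255,0,255),1)
save("o2",O)
E
```

```text
[446.18342232 456.74413795 341.55013895] [440.60098456 382.66397467 181.09744288]
case {'centre': [415.7, 226.7], 'score': 0.77} [533.95317317 372.35113265  16.        ]
case {'centre': [592.4, 247.8], 'score': 0.57} [714.09079815 338.62993598  16.        ]
```

View pics/o2.png

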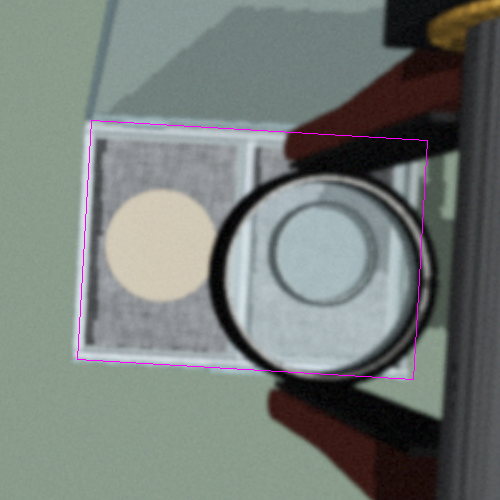

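View pics/w2.png

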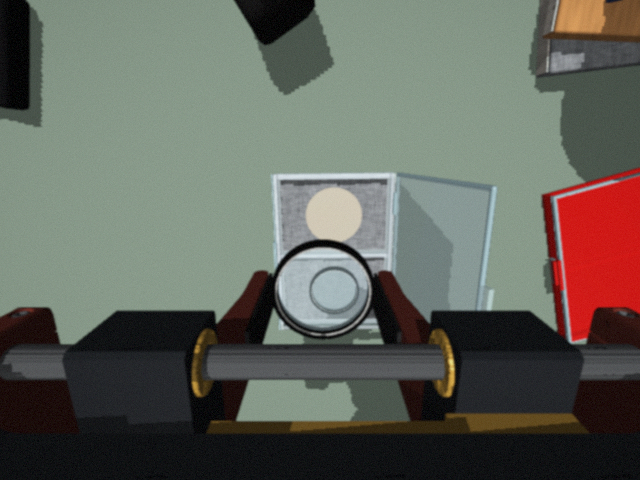

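The felt pad is at (160,246) in the rectified view, and the magenta outline fits the case to about 1 mm. The filter is held level with clear space below it. I'll lower it in stages.

```bash
python3 -m creep '[0.001,0.003,-0.03,0,0.0015,0.003,-0.06,0,0.0015,0.003,-0.09,0,0.0015,0.003,-0.115,0,0.0015,0.003,-0.13,0,0.0015,0.003,-0.136,0,0.0015,0.003,-0.136,0,0.0015,0.003,-0.136,0]'; python3 -m creep '[0,0,0,0]'
```

```text
t: 9.37
ee_pos: [442.6, 387.2, 45.7]
orientation: [2.291, 2.15, 0.001]
ft_force: [0.4, 0.8, 0.0]
width: 53.0
grasp_force: 30.0
t: 9.45
ee_pos: [443.0, 387.7, 46.5]
orientation: [2.291, 2.15, 0.003]
ft_force: [0.6, -0.4, -0.5]
width: 53.2
grasp_force: 30.0
```

```bash
python3 -m creep '[-0.001,-0.001,-0.01,0,-0.001,-0.001,-0.02,0,-0.001,-0.001,-0.026,0,-0.001,-0.001,-0.03,0,-0.001,-0.001,-0.033,0,-0.001,-0.001,-0.035,0,-0.001,-0.001,-0.036,0,-0.001,-0.001,-0.036,0]'; python3 -m creep '[0,0,0,0]'
```

```text
t: 10.12
ee_pos: [441.1, 386.2, 9.0]
orientation: [-2.29, -2.15, 0.0]
ft_force: [0.9, -1.1, 0.2]
width: 52.8
grasp_force: 30.0
t: 10.2
ee_pos: [441.2, 386.3, 9.3]
orientation: [-2.29, -2.15, -0.0]
ft_force: [-1.1, -0.5, 0.1]
width: 52.9
grasp_force: 30.0
```

No force yet, so I'll ease down another 2 mm and watch the force.

```bash
python3 -m creep '[0,0,-0.001,0,0,0,-0.0018,0,0,0,-0.0018,0]'
```

```text
t: 10.45
ee_pos: [441.1, 386.2, 7.4]
orientation: [2.29, 2.15, 0.0]
ft_force: [0.4, 0.1, -0.9]
width: 52.8
grasp_force: 30.0
```

```bash
python3 -m creep '[0,0,-0.0008,0,0,0,-0.0008,0]'; python3 -m creep '[0,0,0,0,0,0,0,0,0,0,0,0,0,0,0,0]' 0.69
```

```text
t: 10.62
ee_pos: [441.2, 386.3, 7.2]
orientation: [-2.29, -2.15, -0.0]
ft_force: [-0.5, -1.7, 6.7]
width: 52.8
grasp_force: 30.0
t: 10.95
ee_pos: [441.1, 386.2, 6.5]
orientation: [-2.29, -2.15, 0.0]
ft_force: [0.5, 0.3, -0.2]
width: 60.4
grasp_force: 0.0
```

```bash
python3 -m creep '[0,0,0.01,0,0,0,0.025,0,0,0,0.05,0,0,0,0.09,0,0,0,0.13,0,0,0,0.16,0,0,0,0.18,0,0,0,0.18,0,0,0,0.18,0]'; python3 - <<'E'
from h import *
im,d,K,R,p=shot("wrist"); save("w3",im[130:370,230:550]); o=get_obs();print(o["ee_pos"],o["width"],p)
for n in("filter","lid_edge"):
  for b in boxes_of("wrist",n)[:3]: print(n,b,onz(K,R,p,b["centre"],12),dep(d,K,R,p,b["centre"]))
E
```

```text
t: 11.7
ee_pos: [441.6, 386.6, 188.2]
orientation: [2.29, 2.15, 0.005]
ft_force: [-0.4, -0.2, -0.1]
width: 60.5
grasp_force: 0.0
[440.85104952 385.99414046 186.66306483] 60.23345683695964 [446.7268918  460.16113591 348.9840474 ]
filter {'centre': [322.4, 218.5], 'score': 0.86} [442.55024342 388.6763148   12.        ] [442.49518915 387.73404135   7.55806231]
lid_edge {'centre': [437.4, 242.3], 'score': 0.72} [561.65703711 355.47312738  12.        ] [535.72951865 379.09008416  88.0214832 ]
```

View pics/w3.png

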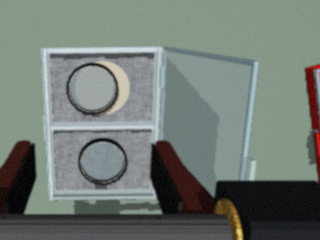

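The picture shows the filter lying inside the felt-pad compartment at crop pixel (92,88), beside the cased one at (102,160). The lid stands open to the right. Next I'll shut the lid: fingers closed, go behind it and sweep forward and down.

```bash
python3 -m creep '[0.03,-0.01,0,0,0.07,-0.02,0,0,0.11,-0.03,0,0,0.14,-0.04,0,0,0.164,-0.044,0,0,0.164,-0.044,0,0,0.164,-0.044,-0.03,0,0.164,-0.044,-0.06,0,0.164,-0.044,-0.075,0,0.164,-0.044,-0.075,0]' 0;  python3 -m creep '[0,0,0,0]'
```

```text
t: 12.68
ee_pos: [601.3, 340.6, 106.0]
orientation: [-2.288, -2.149, 0.015]
ft_force: [-1.4, 0.5, -0.5]
width: 0.7
grasp_force: 0.0
t: 12.77
ee_pos: [603.9, 342.0, 110.2]
orientation: [-2.289, -2.15, 0.005]
ft_force: [0.6, 0.5, 0.3]
width: 0.6
grasp_force: 0.0
```

```bash
python3 -m creep '[-0.02,0,0,0,-0.04,0,0,0,-0.055,0,0,0,-0.07,0,0,0,-0.085,0,-0.001,0,-0.1,0,-0.003,0,-0.112,0,-0.006,0,-0.125,0,-0.01,0,-0.125,0,-0.01,0]'; python3 -m creep '[-0.01,0,-0.006,0,-0.02,0,-0.014,0,-0.028,0,-0.023,0,-0.036,0,-0.033,0,-0.042,0,-0.045,0,-0.047,0,-0.057,0,-0.05,0,-0.068,0,-0.051,0,-0.076,0,-0.051,0,-0.076,0]'
```

```text
t: 13.52
ee_pos: [478.2, 342.3, 102.1]
orientation: [-2.289, -2.151, 0.001]
ft_force: [-0.4, 0.2, 0.0]
width: 0.6
grasp_force: 0.0
t: 14.27
ee_pos: [427.7, 341.3, 23.5]
orientation: [-2.29, -2.15, 0.006]
ft_force: [-0.1, 0.2, 0.4]
width: 0.7
grasp_force: 0.0
```

```bash
python3 -m creep '[-0.01,0,-0.001,0,-0.02,0,-0.0025,0,-0.02,0,-0.0035,0,-0.02,0,-0.0035,0]';python3 -m creep '[0,0,-0.001,0,0,0,-0.001,0]'
```

```text
t: 14.6
ee_pos: [408.4, 342.2, 22.3]
orientation: [-2.289, -2.151, 0.0]
ft_force: [-0.3, -0.5, 0.3]
width: 0.4
grasp_force: 0.0
t: 14.77
ee_pos: [409.5, 342.5, 21.4]
orientation: [2.29, 2.15, 0.001]
ft_force: [0.4, 0.0, 0.7]
width: 0.7
grasp_force: 0.1
```

```bash
python3 -m creep '[0,0,-0.001,0,0,0,-0.0015,0,0,0,-0.0015,0]';python3 -m creep '[0,0,-0.001,0,0,0,-0.001,0]'
```

```text
t: 15.02
ee_pos: [409.6, 342.6, 20.6]
orientation: [-2.291, -2.15, -0.002]
ft_force: [-1.6, -1.4, 11.7]
width: 0.6
grasp_force: 5.7
t: 15.18
ee_pos: [409.7, 342.6, 20.3]
orientation: [-2.291, -2.15, -0.002]
ft_force: [-4.7, -3.2, 20.8]
width: 0.3
grasp_force: 10.4
```

The lid is pressed down with 20 N at z = 20.3, which matches its shut top (20.5). Next is the rear cap.

```bash
python3 -m creep '[0,0,0.02,0,0,0,0.055,0,0,0,0.09,0,0.01,-0.02,0.12,0,0.025,-0.05,0.13,0,0.04,-0.085,0.13,0,0.06,-0.12,0.13,0,0.08,-0.155,0.13,0,0.1,-0.19,0.13,0,0.12,-0.22,0.13,0]' 0.8; python3 -m creep '[0.02,-0.03,0,0,0.026,-0.05,-0.01,0,0.026,-0.05,-0.02,0,0.026,-0.05,-0.02,0,0.026,-0.05,-0.02,0]'; python3 - <<'E'
from h import *
im,d,K,R,p=shot("wrist"); save("w4",im); o=get_obs();print(o["ee_pos"],o["width"],p)
for b in boxes_of("wrist","rear_cap")[:3]: print(b,onz(K,R,p,b["centre"],45),dep(d,K,R,p,b["centre"]))
for b in boxes_of("wrist","front_cap")[:3]: print(b,onz(K,R,p,b["centre"],33),dep(d,K,R,p,b["centre"]))
E
```

```text
t: 16.02
ee_pos: [529.9, 119.8, 148.9]
orientation: [2.291, 2.149, 0.0]
ft_force: [-0.6, 0.8, -0.2]
width: 63.9
grasp_force: 0.0
t: 16.43
ee_pos: [554.0, 72.5, 127.8]
orientation: [-2.29, -2.149, 0.003]
ft_force: [-0.8, 0.5, -0.7]
width: 70.3
grasp_force: 0.0
[554.35285869  73.03233461 128.30863464] 70.32555161903501 [559.96039228 146.39187143 288.36097219]
{'centre': [326.6, 241.6], 'score': 0.94} [557.80986232  76.18764033  45.        ] [557.79575352  75.72705741  43.40340237]
{'centre': [622.8, 278.7], 'score': 0.88} [798.22642801  25.82278475  33.        ] [821.55308141  14.01886445   7.99972301]
{'centre': [455.0, 299.2], 'score': 0.87} [661.80428937  15.93956034  33.        ] [662.22195904  15.40456537  31.95274499]
```

View pics/w4.png

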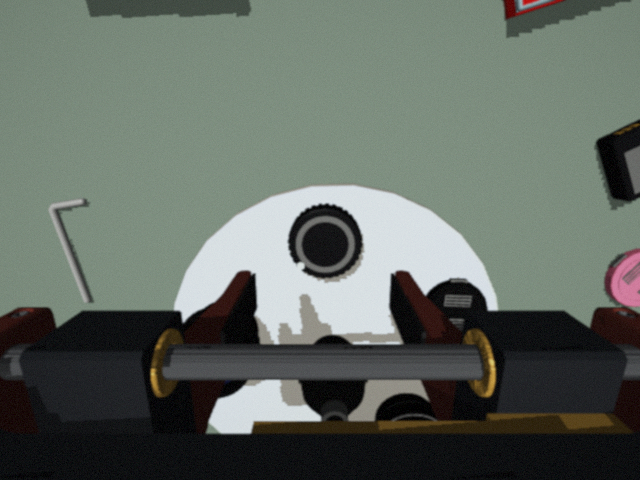

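The rear cap is at (325,242), about (557,74.5), between the fingers. The front cap reading is off because a finger hides part of it.

```bash
python3 -m creep '[0.002,0.002,-0.03,0,0.002,0.002,-0.06,0,0.002,0.002,-0.085,0,0.002,0.002,-0.096,0,0.002,0.002,-0.099,0,0.002,0.002,-0.099,0]'; python3 -m creep '[0,0,0,0,0,0,0,0,0,0,0,0,0,0,0,0]' 0.45; python3 -m creep '[0,0,0.02,0,0,0,0.06,0,0,0,0.1,0,0,0,0.14,0,0,0,0.15,0,0,0,0.15,0]'
```

```text
t: 17.08
ee_pos: [556.9, 74.8, 29.5]
orientation: [-2.289, -2.151, 0.001]
ft_force: [-0.6, 0.3, 0.8]
width: 70.0
grasp_force: 0.0
t: 17.42
ee_pos: [558.2, 74.4, 31.0]
orientation: [2.289, 2.149, 0.003]
ft_force: [-0.9, 1.1, 7.5]
width: 57.6
grasp_force: 30.0
t: 17.92
ee_pos: [559.5, 74.4, 183.7]
orientation: [2.287, 2.147, 0.01]
ft_force: [-0.6, 0.4, -0.5]
width: 57.7
grasp_force: 30.0
```

```bash
python3 -m creep '[-0.01,-0.04,0,0,-0.02,-0.08,0,0,-0.03,-0.12,0,0,-0.04,-0.16,0,0,-0.055,-0.2,0,0,-0.065,-0.24,0,0,-0.075,-0.28,0,0,-0.085,-0.32,0,0,-0.1,-0.36,0,0,-0.115,-0.4,0,0]'; python3 -m creep '[0,0,0,0,0,0,0,0]'; python3 - <<'E'
from h import *
im,d,K,R,p=shot("top"); save("t5",im[250:400,420:570]); print(get_obs()["ee_pos"])
for b in boxes_of("top","cup")[:2]: print(b,onz(K,R,p,b["centre"],40))
im,d,K,R,p=shot("wrist")
for b in boxes_of("wrist","cup")[:2]: print(b,onz(K,R,p,b["centre"],40))
E
```

```text
t: 18.75
ee_pos: [440.9, -325.0, 177.6]
orientation: [-2.288, -2.148, 0.001]
ft_force: [0.0, 0.9, 0.1]
width: 57.2
grasp_force: 30.0
t: 18.92
ee_pos: [441.0, -325.0, 177.7]
orientation: [-2.293, -2.143, 0.001]
ft_force: [0.7, 0.3, 0.2]
width: 57.0
grasp_force: 30.0
[ 441.553285   -323.62983816  177.85828232]
{'centre': [474.3, 322.0], 'score': 0.77} [ 442.44189671 -312.21029103   40.        ]
{'centre': [328.9, 212.2], 'score': 0.63} [ 449.18751635 -307.21414796   40.        ]
```

```bash
python3 -m creep '[0,-0.004,-0.03,0,0,-0.004,-0.06,0,0,-0.004,-0.085,0,0,-0.004,-0.105,0,0,-0.004,-0.12,0,0,-0.004,-0.13,0,0,-0.004,-0.138,0,0,-0.004,-0.142,0,0,-0.004,-0.142,0]'; python3 -m creep '[0,0,0,0,0,0,0,0,0,0,0,0]' 0.75;  python3 -m creep '[0,0,0.02,0,0,0,0.06,0,0,0,0.1,0,0,0,0.14,0,0,0,0.15,0,0,0,0.15,0]'
```

```text
t: 19.87
ee_pos: [443.0, -327.2, 37.2]
orientation: [-2.289, -2.151, 0.0]
ft_force: [-0.9, -0.7, -0.2]
width: 57.1
grasp_force: 30.0
t: 20.12
ee_pos: [443.4, -328.2, 38.4]
orientation: [2.289, 2.149, 0.0]
ft_force: [-0.7, 0.0, -0.4]
width: 65.5
grasp_force: 0.0
t: 20.62
ee_pos: [444.8, -329.4, 191.8]
orientation: [2.285, 2.145, 0.002]
ft_force: [0.5, -1.1, 0.0]
width: 65.7
grasp_force: 0.0
```

```bash
python3 -m creep '[0.022,0.033,0,-0.1,0.044,0.066,0,-0.2,0.066,0.1,0,-0.3,0.088,0.133,0,-0.4,0.11,0.166,0,-0.5,0.132,0.2,0,-0.6,0.154,0.233,0,-0.7,0.176,0.266,0,-0.8,0.198,0.3,0,-0.81,0.218,0.33,-0.01,-0.81]' 0.8; python3 -m creep '[0,0,0,0]'; python3 -c "
from h import *
o=get_obs();print(o['qpos'])"
```

```text
t: 21.45
ee_pos: [662.0, 4.5, 177.0]
orientation: [2.953, 1.073, 0.001]
ft_force: [0.7, -1.1, 0.4]
width: 70.3
grasp_force: 0.0
t: 21.53
ee_pos: [662.2, 7.5, 174.0]
orientation: [-2.948, -1.079, 0.002]
ft_force: [-0.9, -0.1, 0.4]
width: 70.3
grasp_force: 0.0
[-0.00724962  0.53137005  1.5752227   0.00163938  1.03695485  0.86076443]
```

```bash
python3 -m creep '[0,-0.003,-0.02,0,0,-0.003,-0.045,0,0,-0.003,-0.045,0,0,-0.003,-0.045,0,0,-0.003,-0.045,0]'; python3 - <<'E'
from h import *
im,d,K,R,p=shot("wrist"); save("w6",im); print(get_obs()["ee_pos"],p)
for b in boxes_of("wrist","front_cap")[:3]: print(b,onz(K,R,p,b["centre"],33),dep(d,K,R,p,b["centre"]))
im2,d2,K2,R2,p2=shot("top")
for b in boxes_of("top","rear_cap")[:3]: print("rear",b,onz(K2,R2,p2,b["centre"],35))
for b in boxes_of("wrist","lens_tall")[:1]: print(b,onz(K,R,p,b["centre"],108))
a=im[60:420,140:540]; a=cv2.resize(a,(400,360)); b=cv2.resize(im2[255:390,380:530],(400,360))
save("m6",np.hstack([a,b]))
E
```

```text
t: 21.95
ee_pos: [660.6, -1.2, 132.5]
orientation: [-2.952, -1.073, 0.001]
ft_force: [1.0, 0.7, 0.2]
width: 70.5
grasp_force: 0.0
[661.19677153  -1.20411049 133.27220305] [717.99973587  46.47018308 292.98781523]
{'centre': [454.3, 47.4], 'score': 0.82} [827.07355431  18.56426032  33.        ] [837.83781531  15.8102847    7.34236061]
{'centre': [320.1, 233.4], 'score': 0.63} [664.00762893   4.44746196  33.        ] [663.7291808    4.23074235  31.65919069]
rear {'centre': [480.3, 323.4], 'score': 0.61} [ 439.62656223 -326.23251316   35.        ]
{'centre': [387.8, 393.5], 'score': 0.64} [624.23211765 -87.8673745  108.        ]
```

View pics/m6.png

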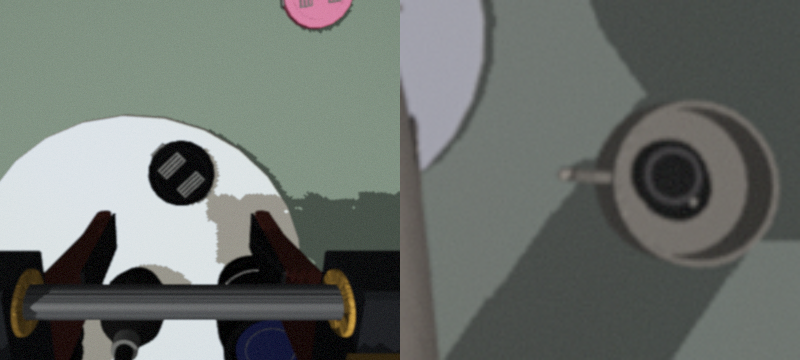

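The left half shows the front cap (black, grey pads) at (181,173) between the fingers; the pink look-alike at (318,10) stays out of it. The right half shows the rear cap lying in the cup.

```bash
python3 -m creep '[0.002,0.004,-0.03,0,0.002,0.004,-0.06,0,0.002,0.004,-0.085,0,0.002,0.004,-0.098,0,0.002,0.004,-0.105,0,0.002,0.004,-0.105,0]'; python3 -m creep '[0,0,0,0,0,0,0,0,0,0,0,0,0,0,0,0,0,0,0,0]' 0.45
```

```text
t: 22.7
ee_pos: [662.3, 3.1, 26.7]
orientation: [-2.952, -1.074, 0.002]
ft_force: [-1.2, 0.1, 0.9]
width: 70.6
grasp_force: 0.0
t: 23.12
ee_pos: [664.1, 3.2, 29.2]
orientation: [2.951, 1.074, 0.004]
ft_force: [-1.0, -0.2, 7.1]
width: 53.7
grasp_force: 30.0
```

```bash
python3 -m creep '[0,0,0.02,0,0,0,0.06,0,0,0,0.1,0,0,0,0.14,0,0,0,0.16,0,-0.022,-0.034,0.16,0,-0.044,-0.068,0.16,0,-0.066,-0.102,0.16,0,-0.088,-0.136,0.16,0,-0.11,-0.17,0.16,0]';python3 -m creep '[-0.022,-0.034,0,0,-0.044,-0.068,0,0,-0.066,-0.102,0,0,-0.088,-0.136,0,0,-0.11,-0.17,0,0,-0.111,-0.172,0,0,-0.111,-0.172,0,0,-0.111,-0.172,0,0]'; python3 -m creep '[0,0,0,0]'
```

```text
t: 23.95
ee_pos: [551.6, -167.9, 188.1]
orientation: [2.952, 1.075, 0.001]
ft_force: [0.7, 0.1, 0.4]
width: 53.6
grasp_force: 30.0
t: 24.62
ee_pos: [441.9, -338.6, 187.8]
orientation: [-2.953, -1.072, -0.001]
ft_force: [0.1, -0.2, -0.4]
width: 53.5
grasp_force: 30.0
t: 24.7
ee_pos: [442.5, -337.7, 187.7]
orientation: [-2.952, -1.076, -0.0]
ft_force: [1.0, -0.7, 0.3]
width: 53.9
grasp_force: 30.0
```

```bash
python3 -m creep '[0,0,-0.03,0,0,0,-0.06,0,0,0,-0.085,0,0,0,-0.105,0,0,0,-0.12,0,0,0,-0.13,0,0,0,-0.136,0,0,0,-0.139,0,0,0,-0.139,0]'; python3 -m creep '[0,0,0,0,0,0,0,0,0,0,0,0]' 0.75;  python3 -m creep '[0,0,0.02,0,0,0,0.06,0,0,0,0.1,0,0,0,0.14,0,0,0.03,0.15,0,0.02,0.06,0.16,0,0.04,0.1,0.16,0,0.06,0.13,0.16,0]'; python3 - <<'E'
from h import *
ims=[]
for c in("top","scene"):
    im,d,K,R,p=shot(c); ims.append(im)
    for n,z in(("front_cap",45),("cup",50),("lens_tall",108),("lens_short",74),("blower",90),("lid_edge",18)):
        for b in boxes_of(c,n)[:2]: print(c,n,np.round(b["centre"]),round(b["score"],2),onz(K,R,p,b["centre"],z).round())
a=ims[0][180:380,110:530];b=ims[1][160:330,120:500]
save("end",np.vstack([cv2.resize(a,(640,305)),cv2.resize(b,(640,286))]))
print(get_obs()["t"],get_obs()["ee_pos"])
E
```

```text
t: 25.45
ee_pos: [442.3, -338.4, 48.5]
orientation: [-2.952, -1.075, 0.0]
ft_force: [0.6, 0.2, -0.8]
width: 54.2
grasp_force: 30.0
t: 25.7
ee_pos: [442.3, -339.2, 49.4]
orientation: [2.951, 1.073, 0.001]
ft_force: [-0.5, -0.4, 1.0]
width: 65.5
grasp_force: 0.0
t: 26.37
ee_pos: [502.3, -207.7, 210.5]
orientation: [2.952, 1.071, 0.003]
ft_force: [1.2, 0.1, 0.1]
width: 65.5
grasp_force: 0.0
top front_cap [323. 145.] 0.78 [824.  13.  45.]
top front_cap [488. 323.] 0.73 [ 442. -339.   45.]
top cup [498. 341.] 0.55 [ 404. -357.   50.]
top lens_tall [382. 232.] 0.57 [ 620. -111.  108.]
top lens_short [332. 308.] 0.88 [466. -11.  74.]
top blower [345. 269.] 0.64 [546. -37.  90.]
top lid_edge [164. 311.] 0.96 [453. 355.  18.]
top lid_edge [184. 183.] 0.86 [740. 325.  18.]
scene front_cap [312. 340.] 0.74 [865.   5.  45.]
scene front_cap [161. 214.] 0.62 [ 448. -344.   45.]
scene cup [167. 224.] 0.92 [ 490. -325.   50.]
scene lens_tall [250. 250.] 0.95 [ 656. -113.  108.]
scene lens_short [292. 209.] 0.94 [495.  -9.  74.]
scene lid_edge [446. 292.] 0.96 [747. 324.  18.]
scene lid_edge [423. 203.] 0.72 [443. 343.  18.]
27.0667 [ 501.60458911 -209.28667713  208.52038608]
```

View pics/end.png

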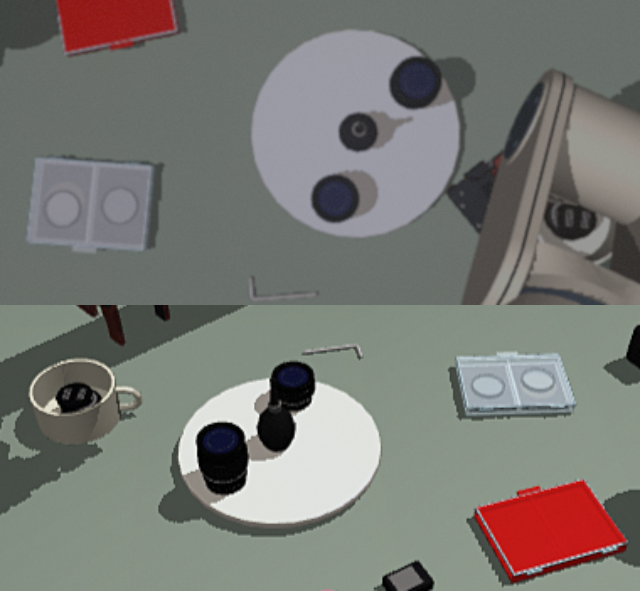

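The final views show the lid flat on the case with a filter in each bay at (63,208) and (120,205), and the front cap on top in the cup at (572,218). The lenses and blower are where they were, and the gripper is clear of everything.

```bash
python3 -c "
from h import *
print(ticket.close_job())"
```

```text
the job is handed in; nothing more can be done
None
```

I handed the job in at about 27 s: both caps are in the cup, the filter was set down gently in the empty compartment, the lid is pressed shut, and the lenses and blower are untouched; no verdict came back.

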